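Find the full tin of rack screws by feel and hold it up

ROBOT

A 7-joint arm with a two-finger parallel gripper is mounted at the origin on the work surface. World frame = base frame: x ahead of the robot, y to its left, z up, the work surface at z = 0. Lengths are in m, angles in rad, forces in N, time in s.
With the tool pointing down it reaches from about 0.425 to 0.875 m from the base axis. Payload 4.7 kg.
Tool frame: the origin (TCP) lies at the very end of the fingers, on their centre line; the grasp point (between the pads) lies 19 mm behind it; z points along the fingers, y is the line along which they close (so a half turn about z gives the same grasp; the last joint's range is limited). The gripper opens to 87 mm and grips with 3 to 60 N. Pads are 19 mm wide; open, the fingers measure 117 mm over their backs; the gripper's body (75 mm by 190 mm) begins 51 mm behind the grasp point.
Start: joints at [1.263, 0.321, -0.07, 1.45, 0.023, 1.371, -0.057], TCP at [0.206, -0.617, 0.202] pointing down, gripper open.
Joint ranges: [-2.86, 2.86], [-0.3, 2.09], [-1.38, 1.24], [0.06, 2.45], [-1.56, 4.7], [0.09, 2.05], [-2.69, 2.69]. Speed limits (rad/s): [2.57, 2.57, 3.14, 3.14, 3.14, 3.14, 3.14].

INTERFACE

Orientations are given as a 3x3 rotation matrix whose columns are the frame's x, y, z axes.
In Python, from station import manip gives the robot as it stands. The module is installed in compiled form; this text tells all that it offers. Calls block until the motion is done:
- manip.movep(position, orientation): joint-space move of the TCP to a pose.
- manip.move_linear(position, frame=None, velocity=0.15, threshold=None): straight line of the TCP; frame=None keeps the orientation; velocity is the mean speed in m/s. With threshold (N) it stops when the force on the tool has changed by that much, and returns True; else False.
- manip.move_j(angles): joint-space move.
- manip.gripper_to(opening, grasp_force=None): opening from 0.0 (shut) to 1.0 (fully open); grasp_force is the grip in N (None keeps the last); returns when the fingers have stopped.
- manip.wait(seconds).
- manip.inverse_kinematics(position, orientation): joint angles nearest the present ones, or None.
- manip.snapshot(name): name is "side" or "top"; returns a dict with "color" (400x640x3 uint8, blue, green, red), "range_z" (400x640 float32, m along the optical axis (not along the pixel's ray), 0 where there is no reading), "K" (3x3 intrinsics, pixels), "T" (4x4, takes a point from camera to world coordinates). Camera axes: x right, y down, z forward; pixel columns grow to the right and rows downward; lengths in m; the calibration is good to about 2 mm. A picture is of the moment at which its call begins.
A pose or a line that the arm cannot do raises manip.Unreachable and nothing moves.
- manip.hand_in(): hands the job in; it is judged then, once.
Trained networks look in the newest picture that a camera, given by its name, has taken for a name from the list of things; names that differ only in an ending like _2 or _b are one class to them, and where a whole thing is asked for, a point or a joint stands for the part that bears it (a point fixed in the world has none). Each returns a list of dicts, best first, with "score" (0 to 1); they miss things now and then, are a little off and sometimes report something else, mostly with a low value. They report only what shows in the picture. A call takes as long as a camera call. They do not tell look-alikes from the thing itself.
- manip.silhouettes(label, camera): "pixels" (400x640 bool, what is visible of it) and "uv" ([column, row] in pixels, amid what is visible of it).
Readings, each from a call of its own:
- manip.current_time_s(): time.
- manip.current_qpos(): joint angles.
- manip.current_joint_velocities(): joint speeds.
- manip.current_effort(): joint torques, N m.
- manip.current_position(): TCP position.
- manip.current_eef_rot(): TCP orientation.
- manip.current_wrist_force(): force on the tool from outside, world axes, zero at the start.
- manip.current_wrist_torque(): the same for the moment, N m.
- manip.current_width(): opening from 0.0 (shut) to 1.0 (fully open).
- manip.current_finger_force(): force on a finger pad.
Only numpy, scipy, OpenCV 4.12 (cv2) and the standard library are available. Lean on these libraries where they do the work, as an engineer would, in place of code of your own. Each camera call takes 0.05 s, during which the arm holds its last target. There are 200 camera calls.

TASK

Three identical closed steel tins of spare rack hardware stand in a row on the broadcast desk, their lids not quite shut. Push all three lids fully home before lifting anything, then heft the tins one at a time from the robot's left to its right, lifting each clear of the desk by a couple of centimetres and setting it back upright near where it stood. Finish holding the heaviest one up, upright and still, with its underside at least 10 cm above the desk (do not put it down or let go), the other two standing on the desk and everything else left where it lies.

Things in the scene. Friction and masses are not known exactly. Their poses are not given: they have to be found in the camera images.
- tin_left_mid (a point): Square closed steel tin, the one on the robot's left (+y) of a row of three alike: body 60 x 60 x 66 mm, push-in lid plate 54 x 54 x 4 mm on top (70 mm tall in all when shut). This point is on its axis, 35 mm above its underside; z up, x and y square to its sides. Weighs 0.15 to 0.7 kg, contents hidden; one of the three is at least 0.2 kg heavier than the others.
- lid_left (a joint): How far the lid of the left tin stands proud of its seat, in m: 0 is fully home (lid top 70 mm above the tin's underside), starts at 0.004 to 0.007. It slides straight down under a push of about 4 N on its top, does not spring back, stops hard when home, and does not come off.
- tin_middle_mid (a point): Square closed steel tin, the middle one of a row of three alike: body 60 x 60 x 66 mm, push-in lid plate 54 x 54 x 4 mm on top (70 mm tall in all when shut). This point is on its axis, 35 mm above its underside; z up, x and y square to its sides. Weighs 0.15 to 0.7 kg, contents hidden; one of the three is at least 0.2 kg heavier than the others.
- lid_middle (a joint): How far the lid of the middle tin stands proud of its seat, in m: 0 is fully home (lid top 70 mm above the tin's underside), starts at 0.004 to 0.007. It slides straight down under a push of about 4 N on its top, does not spring back, stops hard when home, and does not come off.
- tin_right_mid (a point): Square closed steel tin, the one on the robot's right (-y) of a row of three alike: body 60 x 60 x 66 mm, push-in lid plate 54 x 54 x 4 mm on top (70 mm tall in all when shut). This point is on its axis, 35 mm above its underside; z up, x and y square to its sides. Weighs 0.15 to 0.7 kg, contents hidden; one of the three is at least 0.2 kg heavier than the others.
- lid_right (a joint): How far the lid of the right tin stands proud of its seat, in m: 0 is fully home (lid top 70 mm above the tin's underside), starts at 0.004 to 0.007. It slides straight down under a push of about 4 N on its top, does not spring back, stops hard when home, and does not come off.
- mouse: Bystander, to be left alone: black computer mouse, 105 x 60 x 30 (mm). Origin at the centre of its underside.
- bracket: Bystander, to be left alone: flat dark steel rack bracket, 110 x 24 x 4 with one short upturned end 20 high, lying between the left and the middle tin (mm). Origin at the centre of its underside.
- fuse_holder: Bystander, to be left alone: small black fuse holder, 70 x 18 x 16, lying between the middle and the right tin (mm). Origin at the centre of its underside.
- tape: Bystander, to be left alone: roll of black tape lying flat, 90 across, 22 high (mm). Origin at the centre of its underside.
- mug: Bystander, to be left alone: white mug, 76 across, 85 high, handle on its +y side (mm). Origin at the centre of its underside.
- stapler: Bystander, to be left alone: grey and black stapler, 120 x 34 x 45 (mm). Origin at the centre of its underside.
Not all that is in view belongs to the job. What is shaped like the part that bears tin_left_mid but orange is not meant.

How it is judged:
By the outcome, as a careful person would: the job done as asked, in the order asked, and still so for the second after the job is handed in, while the arm keeps its last pose, push and grip.
It also fails if it takes over 72 s, if anything falls off the work surface, if the arm or the gripper's body presses on something with over 40 N, if the wrist force passes 120 N, or if a joint passes its speed limit or range.

## Working session

There is one attempt and no reset: what is moved stays moved. The work goes in short steps, each a Python script; the robot and the scene stay as the last script left them, time stands still between calls to the robot, and variables do not carry over. Pictures are saved under pics/ and viewed, at most 10 in all, crops included, and the job is handed in when it is done.

```bash
mkdir -p pics
cat > h.py <<'E'
import numpy as np, cv2
from station import manip
def cloud(s):
    z=s["range_z"]; v,u=np.mgrid[:z.shape[0],:z.shape[1]]; K=s["K"]
    p=np.stack([(u-K[0,2])*z/K[0,0],(v-K[1,2])*z/K[1,1],z,np.ones_like(z)],-1)@s["T"].T
    p=p[...,:3]; p[z==0]=np.nan
    return p
E
python3 - <<'E'
from h import *
for n in("top","side"):
    s=manip.snapshot(n); cv2.imwrite(f"pics/{n}0.png",s["color"]); P=cloud(s)
    print(n,s["T"][:3,3].round(2))
    for l in ["tin_left_mid","tin_middle_mid","mouse","bracket","fuse_holder","mug","tape","stapler"]:
        for d in manip.silhouettes(l,n):
            q=P[d["pixels"]]; q=q[~np.isnan(q[:,0])]
            if len(q): print(l,round(d["score"],2),np.round(d["uv"]),len(q),np.percentile(q,[3,50,97],axis=0).round(3).tolist())
print(manip.current_time_s(),manip.current_eef_rot().round(2).tolist())
E
```

```text
top [0.37 0.   1.19]
tin_left_mid 0.98 [167. 224.] 677 [[0.475, 0.37, 0.012], [0.502, 0.391, 0.067], [0.532, 0.426, 0.072]]
tin_left_mid 0.97 [215. 239.] 637 [[0.427, 0.242, 0.012], [0.455, 0.267, 0.068], [0.487, 0.301, 0.073]]
tin_left_mid 0.84 [233. 193.] 657 [[0.557, 0.198, 0.0], [0.587, 0.227, 0.071], [0.625, 0.264, 0.077]]
tin_left_mid 0.7 [306. 222.] 555 [[0.489, -0.008, 0.01], [0.519, 0.025, 0.074], [0.55, 0.058, 0.079]]
tin_middle_mid 0.83 [303. 220.] 581 [[0.489, -0.008, 0.002], [0.52, 0.025, 0.074], [0.555, 0.058, 0.079]]
mouse 0.58 [451. 183.] 742 [[0.604, -0.417, 0.016], [0.649, -0.382, 0.027], [0.696, -0.35, 0.032]]
mouse 0.19 [355. 214.] 166 [[0.522, -0.121, 0.003], [0.554, -0.112, 0.01], [0.588, -0.104, 0.017]]
bracket 0.82 [273. 223.] 367 [[0.466, 0.101, -0.002], [0.52, 0.115, 0.003], [0.569, 0.129, 0.017]]
fuse_holder 0.43 [229. 194.] 428 [[0.564, 0.204, 0.063], [0.592, 0.231, 0.073], [0.622, 0.259, 0.077]]
mug 0.66 [178. 174.] 957 [[0.602, 0.347, 0.001], [0.639, 0.395, 0.041], [0.673, 0.446, 0.085]]
tape 0.66 [304. 216.] 431 [[0.495, -0.003, 0.066], [0.524, 0.025, 0
[... 832 characters left out ...]
28, 0.073], [0.625, 0.323, 0.076]]
bracket 0.63 [279. 207.] 317 [[0.467, 0.101, -0.002], [0.512, 0.116, 0.003], [0.573, 0.131, 0.019]]
fuse_holder 0.62 [340. 265.] 241 [[0.521, -0.125, 0.001], [0.551, -0.118, 0.01], [0.586, -0.106, 0.017]]
fuse_holder 0.21 [330. 186.] 533 [[0.641, 0.063, -0.001], [0.682, 0.104, 0.017], [0.724, 0.146, 0.023]]
mug 0.87 [269. 123.] 898 [[0.604, 0.345, 0.005], [0.636, 0.364, 0.054], [0.673, 0.442, 0.084]]
tape 0.68 [333. 188.] 572 [[0.641, 0.063, -0.003], [0.684, 0.104, 0.016], [0.725, 0.146, 0.023]]
stapler 0.69 [390. 229.] 873 [[0.682, -0.161, 0.003], [0.703, -0.11, 0.034], [0.731, -0.057, 0.043]]
0.9 [[0.95, 0.32, 0.0], [0.32, -0.95, -0.0], [-0.0, 0.0, -1.0]]
```

View pics/top0.png

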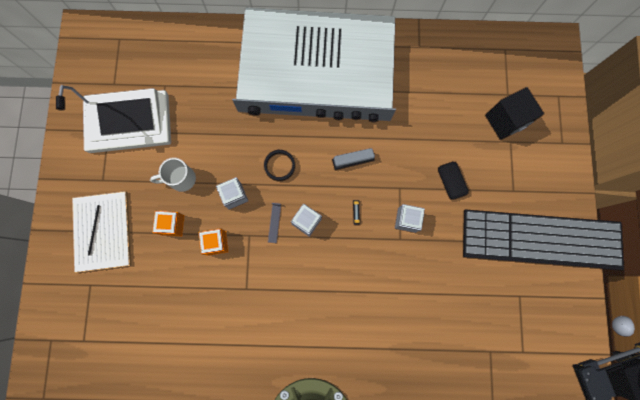

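View pics/side0.png

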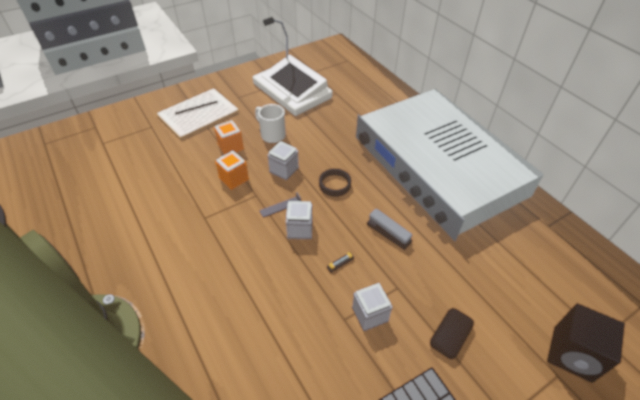

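The steel tins are at top-view pixels (231,193), (306,220) and (410,217). Look-alikes are the orange tins at (167,223) and (212,241), which I'm rejecting. Next I'll fit the poses and check a close crop.

Run:
```python
from h import *
import json
pts=[];out=[]
for n in("top","side"):
    s=manip.snapshot(n); P=cloud(s)
    pts.append(P.reshape(-1,3))
    if n=="top": cv2.imwrite("pics/crop.png",cv2.resize(s["color"][165:260,140:440],None,fx=2.6,fy=2.6,interpolation=cv2.INTER_CUBIC))
u=[(231,193),(306,220),(410,217)]
s=manip.snapshot("top");P=cloud(s)
for a,b in u:
    c=P[b,a][:2]; res=[]
    for q in pts:
        m=(np.hypot(*(q[:,:2]-c).T)<.06)&(q[:,2]>.055)&(q[:,2]<.09); r=q[m]
        (x,y),(w,h),t=cv2.minAreaRect((r[:,:2]*1000).astype(np.float32))
        print(len(r),round(x),round(y),round(w),round(h),round(t,1),"lidz",np.percentile(r[:,2],[50,75,95]).round(4))
```

```text
505 593 232 61 60 25.0 lidz [0.0726 0.0743 0.0764]
448 594 230 62 61 24.6 lidz [0.0722 0.0741 0.0758]
515 523 26 61 61 57.0 lidz [0.0746 0.0763 0.0789]
589 525 24 61 61 57.3 lidz [0.0748 0.0762 0.0779]
523 536 -256 62 61 79.8 lidz [0.0722 0.0739 0.0763]
859 537 -259 61 61 80.1 lidz [0.073  0.0744 0.0759]
```

View pics/crop.png

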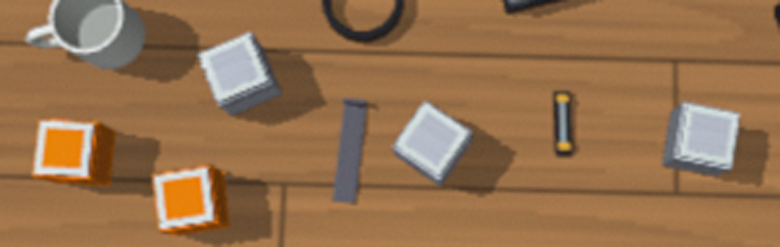

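The crop shows three white-lidded steel tins at crop (238,72), (432,142) and (705,137). The orange ones at (66,148) and (190,200) are decoys. Both cameras agree within 2 mm, at 60 mm square. Now I'll press the lids, right to left.

```bash
cat >> h.py <<'E'
TIN={"L":(.5935,.231,25),"M":(.524,.025,57),"R":(.5365,-.2575,80)}
def rot(deg):
    a=np.radians(deg); c,s=np.cos(a),np.sin(a)
    return np.array([[-s,c,0],[c,s,0],[0,0,-1.]])
def best(x,y,a,z=.16):
    q0=manip.current_qpos(); b=None
    for k in range(-2,3):
        q=manip.inverse_kinematics(np.array([x,y,z]),rot(a+90*k))
        if q is not None:
            d=np.abs(np.array(q)-q0).max()
            if b is None or d<b[0]: b=(d,a+90*k)
    return b[1]
E
python3 - <<'E'
from h import *
manip.gripper_to(0.0,20)
for k in "RML":
    x,y,a=TIN[k]; b=best(x,y,a)
    manip.movep(np.array([x,y,.13]),rot(b))
    manip.move_linear(np.array([x,y,.085]),velocity=.15)
    f0=manip.current_wrist_force()
    hit=manip.move_linear(np.array([x,y,.064]),velocity=.02,threshold=15)
    p=manip.current_position(); f=manip.current_wrist_force()
    print(k,b,hit,p.round(4),(f-f0).round(1),round(manip.current_time_s(),1))
    manip.move_linear(np.array([x,y,.13]),velocity=.2)
s=manip.snapshot("top");P=cloud(s).reshape(-1,3)
t=manip.snapshot("side");P2=cloud(t).reshape(-1,3)
for k,(x,y,a) in TIN.items():
    for q in(P,P2):
        m=np.hypot(q[:,0]-x,q[:,1]-y)<.02; print(k,np.median(q[m,2]).round(4))
E
```

```text
R -10 False [ 0.5367 -0.2576  0.0642] [-0.8  1.4  0.5] 6.0
M 57 False [0.5241 0.025  0.0641] [ 0.9  0.1 -1.4] 9.2
L 115 False [0.5936 0.2311 0.0642] [ 0.1  0.2 -0.6] 12.2
L 0.5582
L 0.1566
M 0.0754
M 0.0759
R 0.0729
R 0.074
```

Run:
```python
from h import *
print(manip.current_width(),manip.current_position(),manip.current_finger_force())
s=manip.snapshot("side"); cv2.imwrite("pics/g.png",cv2.resize(s["color"][60:260,180:420],None,fx=3,fy=3))
```

```text
0.005593158783745675 [0.59297688 0.23040456 0.12898176] 0.0
```

View pics/g.png

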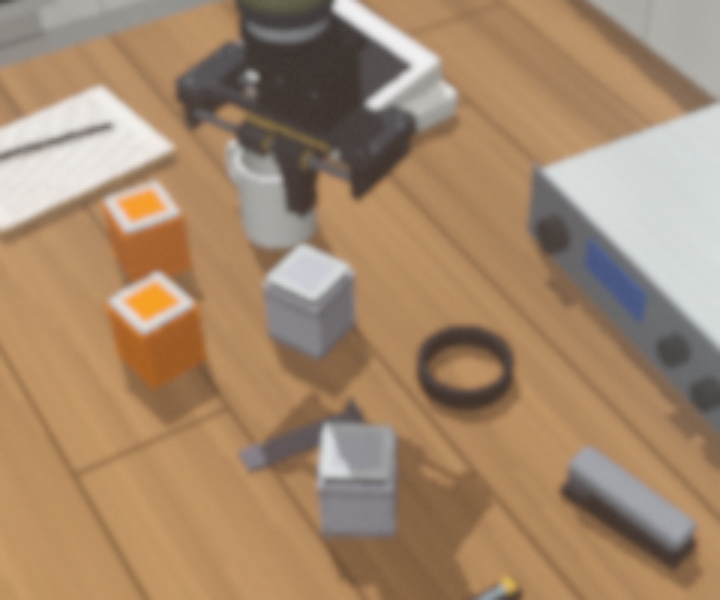

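The gripper is shut at crop (300,200) above the left tin, and the middle tin's lid still shows a slit near (357,480). The fingertips evidently never reached the lid, so I'll probe lower with force stops.

Run:
```python
from h import *
x,y,a=TIN["L"]
manip.move_linear(np.array([x,y,.068]),velocity=.2); manip.wait(.3)
f0=manip.current_wrist_force()
for z in np.arange(.064,.043,-.002):
    hit=manip.move_linear(np.array([x,y,z]),velocity=.02,threshold=12)
    print(hit,manip.current_position()[2].round(4),(manip.current_wrist_force()-f0)[2].round(1))
    if hit: break
print(manip.current_time_s())
s=manip.snapshot("side"); cv2.imwrite("pics/g2.png",cv2.resize(s["color"][60:220,180:380],None,fx=3.5,fy=3.5))
```

```text
False 0.0638 0.6
False 0.0618 0.9
False 0.0598 0.9
False 0.0579 1.0
False 0.0558 0.2
False 0.0539 0.8
False 0.0521 2.5
False 0.0499 2.3
False 0.0496 12.5
False 0.0495 22.0
False 0.0494 33.0
16.4917
```

View pics/g2.png

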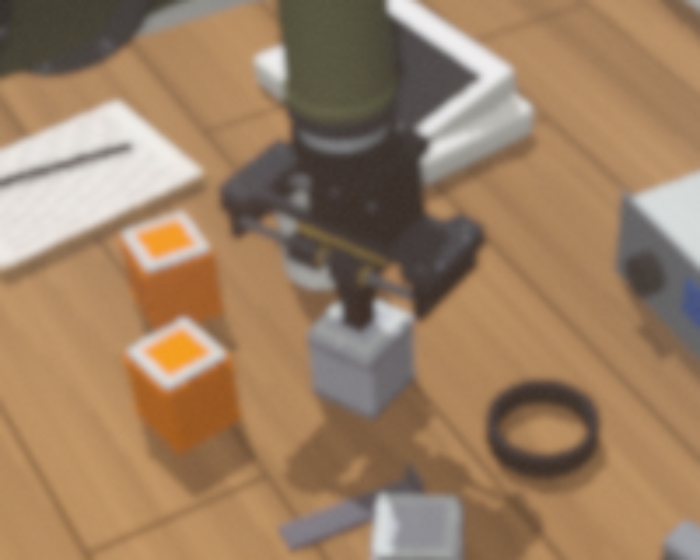

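Contact came at a reported z of about 0.052, and the hard stop (lid home, 33 N) at 0.0495. So the real fingertip sits about 20 mm above the reported TCP. I'll use that offset for the other two lids.

Run:
```python
from h import *
x,y,a=TIN["L"]
manip.move_linear(np.array([x,y,.11]),velocity=.25)
for k in "MR":
    x,y,a=TIN[k]; b=best(x,y,a)
    manip.movep(np.array([x,y,.11]),rot(b))
    manip.move_linear(np.array([x,y,.062]),velocity=.2)
    f0=manip.current_wrist_force()
    for z in (.048,.046,.044,.042):
        hit=manip.move_linear(np.array([x,y,z]),velocity=.025,threshold=20)
        p=manip.current_position(); f=manip.current_wrist_force()-f0
        print(k,hit,p[2].round(4),f[2].round(1))
        if hit or f[2]>18: break
    manip.move_linear(np.array([x,y,.11]),velocity=.25)
print(manip.current_time_s())
for n in("top","side"):
    s=manip.snapshot(n); q=cloud(s).reshape(-1,3); 
    for k,(x,y,a) in TIN.items():
        m=(np.hypot(q[:,0]-x,q[:,1]-y)<.02)&(q[:,2]<.085); print(n,k,m.sum(),np.median(q[m,2]).round(4))
```

```text
M False 0.0495 12.4
M False 0.0494 26.7
R False 0.0496 8.3
R False 0.0495 19.2
22.4417
top L 171 0.0689
top M 174 0.0694
top R 45 0.0686
side L 0 nan
side M 169 0.0697
side R 265 0.07
  return _methods._mean(a, axis=axis, dtype=dtype,
  ret = ret.dtype.type(ret / rcount)
```

All three lids read 70 mm, so they are home. Hefting the left tin.

```bash
cat >> h.py <<'E'
def heft(k,zg=.003,up=.03):
    x,y,a=TIN[k]; b=best(x,y,a)
    manip.movep(np.array([x,y,.11]),rot(b))
    if manip.current_width()<.95: manip.gripper_to(1.0)
    hit=manip.move_linear(np.array([x,y,zg]),velocity=.12,threshold=10)
    print(k,b,"hit",hit,manip.current_position().round(4))
    if hit: return
    manip.wait(.3); f0=np.mean([manip.current_wrist_force() for _ in range(5)],0)
    manip.gripper_to(0.0,35)
    print("width",manip.current_width()*.087,manip.current_finger_force())
    manip.move_linear(np.array([x,y,zg+up]),velocity=.08); manip.wait(.5)
    F=[]
    for _ in range(6): F.append(manip.current_wrist_force()-f0); manip.wait(.04)
    print("lift",manip.current_position()[2].round(4),np.mean(F,0).round(2),np.std(F,0).round(2),manip.current_width()*.087)
def down(k,zg=.003):
    x,y,a=TIN[k]
    manip.move_linear(np.array([x,y,zg+.001]),velocity=.06); manip.wait(.2)
    manip.gripper_to(1.0)
    manip.move_linear(np.array([x,y,.11]),velocity=.25)
    print("t",manip.current_time_s())
E
python3 - <<'E'
from h import *
heft("L")
print(manip.current_time_s())
s=manip.snapshot("side"); cv2.imwrite("pics/l.png",cv2.resize(s["color"][60:220,180:380],None,fx=3.5,fy=3.5))
E
```

```text
L 25 hit False [0.5941 0.2315 0.0039]
width 0.05965152815204931 34.99987377785146
lift 0.033 [ 0.55 -0.56 -2.1 ] [0.54 0.31 0.48] 0.060094677451309315
29.0583
```

View pics/l.png

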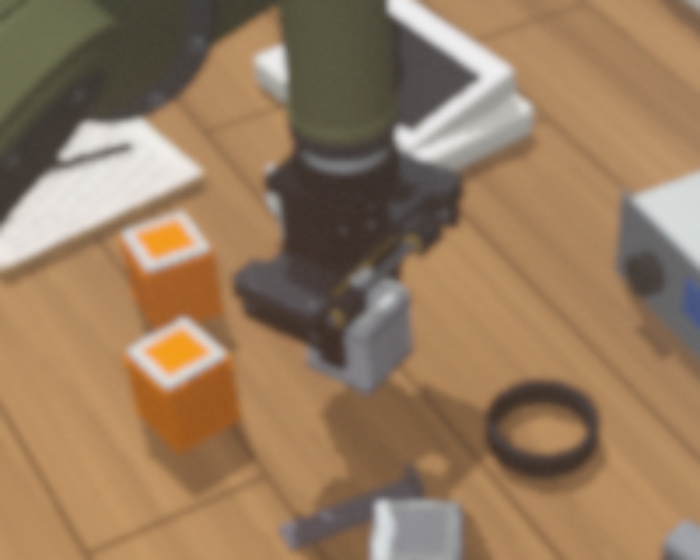

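The left tin is clear of the desk and upright (crop (365,345)), at about 2.1 N. Next: set it down, heft and replace the middle one, then lift the right one.

Run:
```python
from h import *
down("L"); heft("M"); 
z=manip.current_position()[2]
if z<.05:
    down("M"); heft("R")
print(manip.current_time_s())
```

```text
t 31.2917
M -33 hit False [0.5247 0.0252 0.0037]
width 0.05991573770411471 34.99951631762087
lift 0.033 [-0.03 -0.63 -2.66] [0.44 0.35 0.42] 0.05954083710818843
t 37.5583
R -100 hit False [ 0.5373 -0.2577  0.0038]
width 0.060103595850173074 34.99986750539392
lift 0.033 [ 0.31 -0.69 -6.57] [0.33 0.56 0.31] 0.05975455938621694
41.8583
```

The right tin is clearly heaviest (6.6 N against 2.1 and 2.7). I'll raise it to a 14 cm underside and check.

Run:
```python
from h import *
x,y,a=TIN["R"]
manip.move_linear(np.array([x,y,.143]),velocity=.1); manip.wait(.8)
print(manip.current_position().round(3),manip.current_wrist_force().round(1),manip.current_width()*.087,manip.current_eef_rot()[:,2].round(3))
T=manip.snapshot("top");s=manip.snapshot("side")
cv2.imwrite("pics/f.png",np.vstack([cv2.resize(T["color"],(480,300)),cv2.resize(s["color"],(480,300))]))
q=np.vstack([cloud(T).reshape(-1,3),cloud(s).reshape(-1,3)])
for k in "LM":
    x,y,a=TIN[k]; r=q[(np.hypot(q[:,0]-x,q[:,1]-y)<.06)&(q[:,2]>.055)&(q[:,2]<.09)]
    print(k,cv2.minAreaRect((r[:,:2]*1000).astype(np.float32)),np.percentile(r[:,2],[5,50,95]))
print(manip.current_time_s())
```

```text
[ 0.537 -0.257  0.143] [ 0.2  0.1 -5.4] 0.05978191646246276 [-0. -0. -1.]
L ((591.3729858398438, 229.9839324951172), (62.128753662109375, 63.266876220703125), 24.966577529907227) [0.05789104 0.06789771 0.07177236]
M ((522.9891967773438, 24.851882934570312), (62.314945220947266, 62.94169998168945), 57.32829666137695) [0.05992876 0.06847061 0.07186279]
44.0083
```

View pics/f.png

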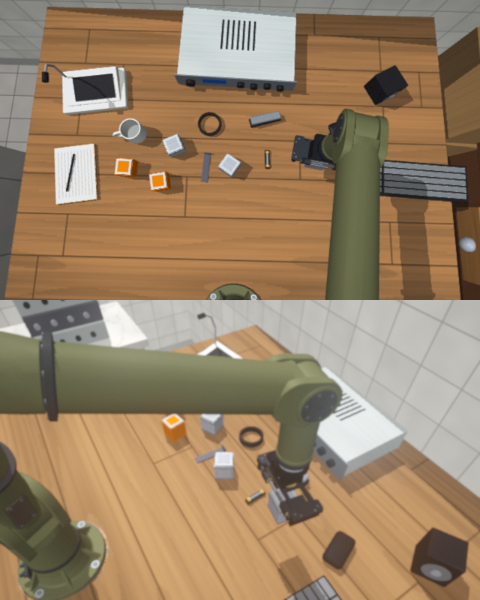

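The left and middle tins stand at top view (173,144) and (229,165), and the other objects look unmoved. The right tin is held up at side view (280,505).

```bash
python3 -c "
from station import manip
print(manip.hand_in())"
```

```text
the job is handed in; nothing more can be done
None
```

All three lids were pushed home, the tins were hefted left to right, and the job was handed in at about 44 s with the right tin, the heaviest (about 0.67 kg against 0.2 and 0.3), held upright about 14 cm above the desk.

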